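# Load the sanding-drum rack in stud order

## Task

Load the three straight sanding drums upright into the plywood rack, working along it in order: first the slimmest drum into the pocket marked with one stud, then the medium one into the pocket with two studs, then the thickest into the pocket with three studs, leaving the four-stud pocket empty. Set each drum down on the pocket floor and let go of it before you go on to the next, never dropping it from above, and leave the tapered bob and everything else on the bench where they are.

Things in the scene. Friction and masses are not known exactly. Their poses are not given: they have to be found in the camera images.
- drum_slim: the slim sanding drum: upright straight cylinder 20 mm in diameter and 65 mm tall, brown grit with a black rubber top face, from which an 8 mm steel shank rises a further 22 mm (87 mm in all). Stands shank up, loose, 24 to 130 g. Origin: centre of its underside, z up along the shank. The three drums differ only in diameter (20, 30, 40 mm).
- drum_medium: the medium sanding drum: upright straight cylinder 30 mm in diameter and 65 mm tall, brown grit with a black rubber top face, from which an 8 mm steel shank rises a further 22 mm (87 mm in all). Stands shank up, loose, 24 to 130 g. Origin: centre of its underside, z up along the shank. The three drums differ only in diameter (20, 30, 40 mm).
- drum_thick: the thick sanding drum: upright straight cylinder 40 mm in diameter and 65 mm tall, brown grit with a black rubber top face, from which an 8 mm steel shank rises a further 22 mm (87 mm in all). Stands shank up, loose, 24 to 130 g. Origin: centre of its underside, z up along the shank. The three drums differ only in diameter (20, 30, 40 mm).
- rack: low plywood rack fixed to the bench, 265 x 92 mm, any way round: four square pockets in a row along its x; walls 5 mm thick, rims 22 mm high, floors 5 mm above the bench. A 22 mm wide, 12 mm high ledge along its +y side bears 10 mm black studs beside each pocket: one stud for pocket 1, up to four for pocket 4. Origin: underside, midway between pockets 2 and 3; x points from pocket 1 to 4, z up.
- pocket1 (a point): centre of the floor of pocket 1 (the one with 1 stud beside it), 60 x 60 mm inside, 17 mm deep, neighbours 65 mm away; axes as the rack's.
- pocket2 (a point): centre of the floor of pocket 2 (the one with 2 studs beside it), 60 x 60 mm inside, 17 mm deep, neighbours 65 mm away; axes as the rack's.
- pocket3 (a point): centre of the floor of pocket 3 (the one with 3 studs beside it), 60 x 60 mm inside, 17 mm deep, neighbours 65 mm away; axes as the rack's.
- pocket4 (a point): centre of the floor of pocket 4 (the one with 4 studs beside it), 60 x 60 mm inside, 17 mm deep, neighbours 65 mm away; axes as the rack's.
- cone_bob: tapered sanding bob of the same brown grit, 44 mm wide at its foot and 16 mm at its top, 62 mm tall plus an 8 mm steel shank of 22 mm; stands among the drums and is not one of them. Origin: centre of its underside.
- bracket: small lavender printed U-bracket, 42 x 26 x 20 mm, lying among the drums; bystander. Origin: centre of its underside.
- glue_bottle: white glue bottle with orange cap, 36 mm in diameter, 95 mm tall, at the far side; bystander. Origin: centre of its underside.
- filler_jar: grey jar with black lid, 54 mm in diameter, 55 mm tall, at the far side; bystander. Origin: centre of its underside.
- tape_roll: roll of pale tape lying flat, 90 mm across, 24 mm high, at the far side; bystander. Origin: centre of its underside.
- deburrer: hand deburring tool with a black handle, 150 mm long, lying at the far left; bystander. Origin: middle of its underside.

How it is judged:
By the outcome, as a careful person would: the job done as asked, in the order asked, and still so for the second after the job is handed in, with the robot touching nothing.
It also fails if it takes over 72 s, if anything falls off the work surface, if the arm or the gripper's body presses on something with over 40 N, if the wrist force passes 120 N, or if a joint passes its speed limit or range.

## Robot

A 6-joint arm with a two-finger parallel gripper is mounted at the origin on the work surface. World frame = base frame: x ahead of the robot, y to its left, z up, the work surface at z = 0. Lengths are in mm, angles in rad, forces in N, time in s.
With the tool pointing down it reaches from about 300 to 750 mm from the base axis. Payload 8.5 kg.
Tool frame: the origin (TCP) lies midway between the tips of the shut fingers; the grasp point (between the pads) lies env.tcp_to_grasp behind it (env.tcp_to_grasp is the distance from the TCP to the grasp point, in mm); z points along the fingers, y is the line along which they close (so a half turn about z gives the same grasp; the last joint's range is limited). The gripper opens to 85 mm and grips with 20 to 120 N. Pads are 22 mm wide; open, the fingers measure 114 mm over their backs; the gripper's body (76 mm by 85 mm) begins 54 mm behind the grasp point. The pads swing forward as they close: fully open they stand 13 mm farther back than shut.
Start: joints at [0.956, 0.381, 1.297, -0, 1.464, -0.215], TCP at [214.069, 506.611, 231.322] pointing down, gripper open.
Joint ranges: [-3.11, 3.11], [-0.89, 2.33], [0.22, 2.48], [-1.42, 4.56], [0.17, 2.85], [-2.88, 2.88]. Speed limits (rad/s): [2.39, 2.39, 3.14, 3.14, 3.14, 3.14].

## Interface

Orientations are given as [roll, pitch, yaw] about the fixed x, y, z axes, in that order (R = Rz(yaw) Ry(pitch) Rx(roll)).
In Python, from station import env, viewer, sign_off gives the robot as it stands.
- The arm moves only by the tool play_rows, never from a script. Its argument "motion" is a list of rows, each a list of 5 numbers: the shift along the tool's x, y, z in units of 50 mm (1.0 is 50 mm), then the turn about the tool's z in units of 6 degrees (1.0 is 6 degrees), then the closure, from -1 (fully open) to 1 (shut). A call has 1 to 20 rows; each row shifts and turns the commanded pose from where the row before left it, along the tool's axes as they then stand; what a row does not reach is not made up. A row lasts 1/10 s, in which the tool goes at most 50 mm and 8.59 degrees, less where a joint would pass 70% of its speed; a pose out of reach is approached as far as the arm can. A call is refused whole if a number of a shift passes 1 or a number of a turn 1, either way. A call with a gripper value outside its range is refused whole. The fingers move at their own pace and stop on an object; the grip force is fixed at half the most. Time passes only in rows, so rows that do not move let the fingers close. It gives the time, the measured TCP pose, the force, the opening and the grip force at its end, in the units of the state.
- env.get_obs(): the state, without advancing time (a new reading comes with each control period).
- viewer.camera(name): name is "side" or "top" or "wrist"; returns the picture (420x560x3 uint8, blue, green, red); there is no depth.
- viewer.camera_model(name): a dict with "K" (3x3 intrinsics, pixels), "k1" (the pictures are not rectified: a ray, as slopes to the right and down, at radius r is drawn at 1 + k1 r^2 times it, then the intrinsics apply), "world_to_cam" (4x4, takes a point from world to camera coordinates). Camera axes: x right, y down, z forward; pixel columns grow to the right and rows downward; lengths in mm; the calibration is good to about 2 mm. A picture is of the moment at which its call begins: read the wrist's pose just before it. camera_model takes no time and is no camera call; for the wrist camera it gives the pose at the moment of the call.
- sign_off(): hands the job in; it is judged then, once.
The state is a dict: "time": time; "qpos": joint angles; "qvel": joint speeds; "joint_torque": joint torques, N m; "eef_pos": TCP position; "orientation": TCP orientation; "force": force on the tool from outside, world axes, zero at the start; "moment": the same for the moment, N m; "opening": finger opening in mm; "grasp_force": force on a finger pad.
Only numpy, scipy, OpenCV 4.12 (cv2) and the standard library are available. Lean on these libraries where they do the work, as an engineer would, in place of code of your own. Each camera call takes 0.05 s, during which the arm holds its last target. There are 200 camera calls.

## Working session

There is one attempt and no reset: what is moved stays moved. The work goes in short steps, Python scripts to look and compute and a tool call to move; the robot and the scene stay as the last step left them, time stands still between calls to the robot, and variables do not carry over. Pictures are saved under pics/ and viewed, at most 10 in all, crops included, and the job is handed in when it is done.

Besides the shell and the picture viewer there is one more tool, called after ">>>" as name(argument=value, ...), one argument or row to a line, values as JSON. play_rows: Moves the arm, as the interface text tells. Its arguments: {"type":"object","properties":{"motion":{"type":"array","items":{"type":"array","items":{"type":"number"}}}},"required":["motion"]}

```bash
mkdir -p pics; ls
python3 - <<'E'
from station import env, viewer
import cv2
o=env.get_obs(); print(o['time'],o['eef_pos'],o['orientation'],o['opening'],env.tcp_to_grasp)
for n in ("top","side"):
    cv2.imwrite(f"pics/{n}1.png",viewer.camera(n)); m=viewer.camera_model(n); print(n,m)
E
```

```text
pics
0.0 [213.90479259 506.3887269  230.70669412] [-3.14016101e+00 -2.75081064e-04  2.74180256e+00] 85.4571580215736 18.700000000000003
top {'K': array([[394.24183997,   0.        , 275.54402512],
       [  0.        , 394.24183997, 207.71537968],
       [  0.        ,   0.        ,   1.        ]]), 'k1': 0.007844552727237816, 'world_to_cam': array([[ 9.89341666e-04, -9.99999510e-01,  2.96044114e-05,
         1.44452514e+01],
       [-9.94019036e-01, -9.86657807e-04, -1.09202488e-01,
         6.32228258e+02],
       [ 1.09202463e-01,  7.86112226e-05, -9.94019525e-01,
         7.41033698e+02],
       [ 0.00000000e+00,  0.00000000e+00,  0.00000000e+00,
         1.00000000e+00]])}
side {'K': array([[405.21039045,   0.        , 278.69845054],
       [  0.        , 405.21039045, 211.661361  ],
       [  0.        ,   0.        ,   1.        ]]), 'k1': 0.021062609798748026, 'world_to_cam': array([[-6.83527093e-01, -7.29924479e-01,  9.84012218e-04,
         4.42911156e+02],
       [-5.45758060e-01,  5.10171015e-01, -6.64735794e-01,
         3.59260765e+02],
       [ 4.84704914e-01, -4.54901957e-01, -7.47077878e-01,
         5.14029632e+02],
       [ 0.00000000e+00,  0.00000000e+00,  0.00000000e+00,
         1.00000000e+00]])}
```

View pics/top1.png

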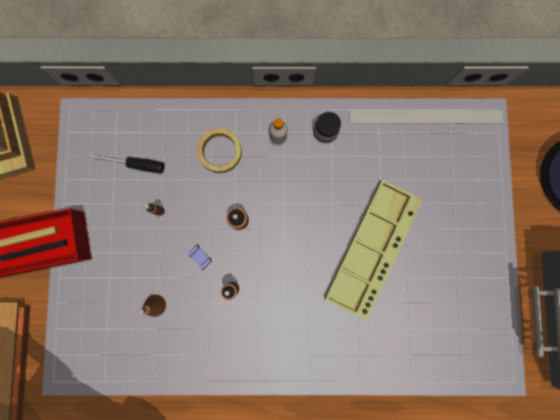

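View pics/side1.png

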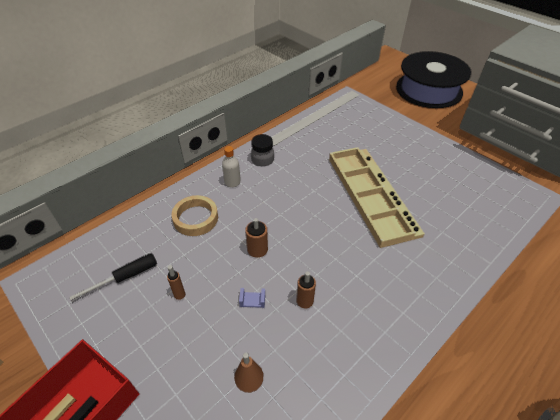

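The top view shows the slim drum at (157,209), thick at (237,217), medium at (230,290), cone at (153,306) and bracket at (200,257). The rack has one stud at its top end (410,213) and four at the bottom end (368,305). The side view agrees with this. Next I'll fit silhouettes in both views.

```bash
cat > h.py <<'E'
import numpy as np, cv2
from scipy.optimize import minimize
def proj(m,P):
    P=np.asarray(P,float); W=m['world_to_cam']; c=P@W[:3,:3].T+W[:3,3]
    s=c[:,:2]/c[:,2:]; s=s*(1+m['k1']*(s**2).sum(1,keepdims=True))
    return s*m['K'][0,0]+m['K'][:2,2]
def ground(m,uv,z):
    p=lambda q: proj(m,[[q[0],q[1],z]])[0]-uv
    from scipy.optimize import fsolve
    return fsolve(p,[400,0])
t=np.linspace(0,2*np.pi,40)
def cyl(x,y,r,z0=0,h=65):
    return np.array([[x+r*np.cos(a),y+r*np.sin(a),z] for z in (z0,z0+h) for a in t])
def rack(x,y,a):
    p=np.array([[sx*132.5,yy,z] for sx in(-1,1) for yy,z in((-35,0),(-35,22),(35,22),(57,12),(57,0))])
    c,s=np.cos(a),np.sin(a); return np.c_[x+c*p[:,0]-s*p[:,1],y+s*p[:,0]+c*p[:,1],p[:,2]]
def hull(uv,S=8,shape=(420,560)):
    im=np.zeros(shape,np.uint8); cv2.fillConvexPoly(im,np.round(cv2.convexHull(uv.astype(np.float32))*16).astype(np.int32),255,cv2.LINE_AA,4); return im/255.
def blobhull(mask,near):
    n,l,st,ce=cv2.connectedComponentsWithStats(mask.astype(np.uint8))
    k=min((i for i in range(1,n) if st[i,4]>40),key=lambda i:np.hypot(*(ce[i]-near)))
    c=np.argwhere(l==k)[:,::-1]; im=np.zeros(mask.shape); 
    h=cv2.convexHull(c.astype(np.int32)); im=im.astype(np.uint8); cv2.fillConvexPoly(im,h,1); return im.astype(float),st[k]
def fit(f,x0,ms,masks,step):
    cost=lambda q:sum(np.abs(hull(proj(m,f(q)))-k).sum() for m,k in zip(ms,masks))
    sim=np.array([x0]+[np.array(x0)+np.eye(len(x0))[i]*step[i] for i in range(len(x0))])
    r=minimize(cost,x0,method='Nelder-Mead',options=dict(initial_simplex=sim,xatol=.02,fatol=.1)); return r.x,r.fun
E
python3 - <<'E'
from h import *
from station import viewer
T,S=viewer.camera_model('top'),viewer.camera_model('side')
a,b=cv2.imread('pics/top1.png'),cv2.imread('pics/side1.png')
def brown(i):
    h=cv2.cvtColor(i,cv2.COLOR_BGR2HSV); return (((h[...,0]<16)|(h[...,0]>174))&(h[...,1]>90)&(h[...,2]>25)&(h[...,2]<170))
def yel(i):
    h=cv2.cvtColor(i,cv2.COLOR_BGR2HSV); return ((h[...,0]>18)&(h[...,0]<36)&(h[...,1]>55)&(h[...,2]>80))
out=[a.copy(),b.copy()]
def do(name,f,x0,n,near,msk,step):
    ms=[blobhull(msk(i),q) for i,q in zip((a,b),near)]
    for lab,MM,kk in (('both',[T,S],[0,1]),('top',[T],[0]),('side',[S],[1])):
        r=fit(f,x0,MM,[ms[k][0] for k in kk],step); print(name,lab,np.round(r[0],2),round(r[1]),[m[1].tolist() for m in ms] if lab=='both' else '')
        if lab=='both':
            for o,m in zip(out,(T,S)): cv2.polylines(o,[np.round(cv2.convexHull(proj(m,f(r[0])).astype(np.float32))).astype(np.int32)],True,(0,255,0),1)
for n,r,p,q in (('slim',10,(157,209),(177,286)),('med',15,(230,290),(306,291)),('thick',20,(237,217),(257,240))):
    do(n,lambda v:cyl(v[0],v[1],r),ground(T,p,65),0,(p,q),brown,(8,8))
def cone(v): return np.vstack([cyl(v[0],v[1],22,0,0)[:40],cyl(v[0],v[1],8,62,0)[:40]])
do('cone',cone,ground(T,(155,304),20),0,((155,304),(248,372)),brown,(8,8))
p1=ground(T,(395,205),10);p4=ground(T,(350,295),10);c=(p1+p4)/2;d=p4-p1
do('rack',lambda v:rack(v[0],v[1],v[2]),[*c,np.arctan2(d[1],d[0])],0,((374,250),(375,195)),yel,(10,10,.1))
print('bracket',ground(T,(200,257),10))
cr=np.hstack([cv2.resize(out[0][170:330,130:430],None,fx=1.33,fy=1.33),cv2.resize(out[1][140:400,150:430],(400,213))[:212]]) if 0 else np.vstack([cv2.resize(out[0][175:325,135:425],(580,300)),cv2.resize(out[1][140:400,150:430],(323,300)).copy() if 0 else cv2.resize(out[1][140:290,150:440],(580,300))])
cv2.imwrite('pics/ov.png',cr)
E
```

```text
slim both [630.61 251.87] 231 [[149, 204, 15, 11, 85], [167, 273, 18, 26, 241]]
slim top [627.58 245.86] 107 
slim side [628.27 252.82] 120 
med both [474.26 101.48] 257 [[221, 283, 17, 16, 113], [297, 278, 19, 30, 359]]
med top [474.97 101.63] 94 
med side [473.9  101.14] 163 
thick both [611.82  88.89] 287 [[227, 208, 21, 21, 179], [246, 224, 22, 33, 464]]
thick top [610.71  88.89] 96 
thick side [614.25  87.96] 187 
cone both [441.58 255.13] 230 [[143, 296, 22, 20, 333], [235, 357, 28, 35, 706]]
cone top [440.01 256.17] 128 
cone side [441.89 255.31] 100 
rack both [ 558.02 -172.29    2.68] 834 [[325, 181, 97, 139, 6033], [330, 148, 94, 94, 3030]]
rack top [ 557.77 -171.47    2.68] 215 
rack side [ 561.56 -178.7     2.65] 546 
bracket [535.50860611 166.21254432]
```

View pics/ov.png

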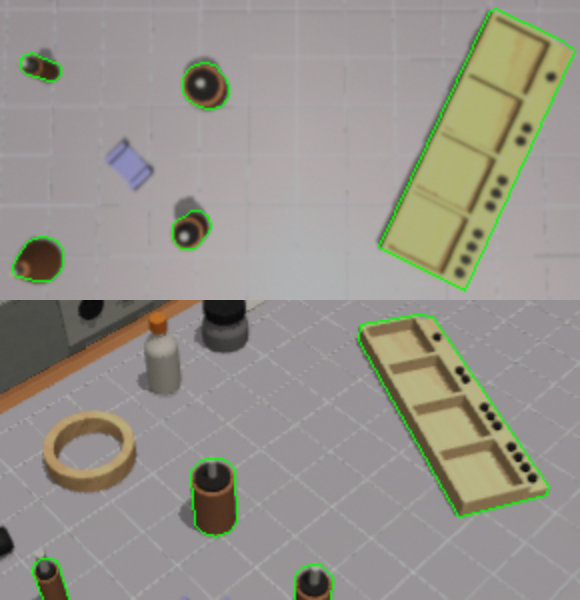

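The green overlays match the slim, medium and thick drums and the rack outline. The slim drum is the least certain, at a few mm. I'll move above it and refine with the wrist camera.

>>> play_rows(
  motion=[
    [-0.8,-0.12,0.1,0,-1],
    [-0.8,-0.12,0.1,0,-1],
    [-0.8,-0.12,0.1,0,-1],
    [-0.8,-0.12,0.1,0,-1],
    [-0.8,-0.12,0.1,0,-1],
    [-0.8,-0.12,0.1,0,-1],
    [-0.8,-0.12,0.1,0,-1],
    [-0.8,-0.12,0.1,0,-1],
    [-0.8,-0.12,0.1,0,-1],
    [-0.8,-0.12,0.1,0,-1],
    [-0.8,-0.12,0.1,0,-1],
    [-0.8,-0.12,0.1,0,-1],
    [0,0,0,0.6,-1],
    [0,0,0,0,-1],
    [0,0,0,0,-1],
  ],
)

```text
time: 1.6
eef_pos: [627.7, 253.8, 171.2]
orientation: [-3.141, -0.001, 2.681]
force: [0.0, 0.7, 0.3]
opening: 85.4
grasp_force: 0.0
```

```bash
cat > look.py <<'E'
import sys
from h import *
from station import env,viewer
o=env.get_obs(); m=viewer.camera_model('wrist'); im=viewer.camera('wrist')
print(o['time'],np.round(o['eef_pos'],1),np.round(o['orientation'],3),round(o['opening'],1))
cv2.imwrite(f'pics/{sys.argv[1]}.png',im); np.savez(f'pics/{sys.argv[1]}.npz',K=m['K'],k1=m['k1'],world_to_cam=m['world_to_cam'])
E
cat > go.py <<'E'
import sys, numpy as np
from station import env
def go(*tgt):
    o=env.get_obs(); p=o['eef_pos']; y=o['orientation'][2]; d=np.array(tgt)-p
    print(round(o['time'],2),'at',np.round(p,1),'yaw',round(y,3),'open',round(o['opening'],1),'gf',round(o['grasp_force'],1),'units x,y,z',np.round([(np.cos(y)*d[0]+np.sin(y)*d[1])/50,(np.sin(y)*d[0]-np.cos(y)*d[1])/50,-d[2]/50],3))
if __name__=='__main__': go(*map(float,sys.argv[1:4]))
E
python3 look.py w1; python3 go.py 630 252 29
```

```text
1.6 [627.7 253.8 171.2] [-3.141e+00 -1.000e-03  2.681e+00] 85.4
1.65 at [627.6 254.  171.4] yaw 2.681 open 85.3 gf 0.0 units x,y,z [-0.061 -0.015  2.848]
```

View pics/w1.png

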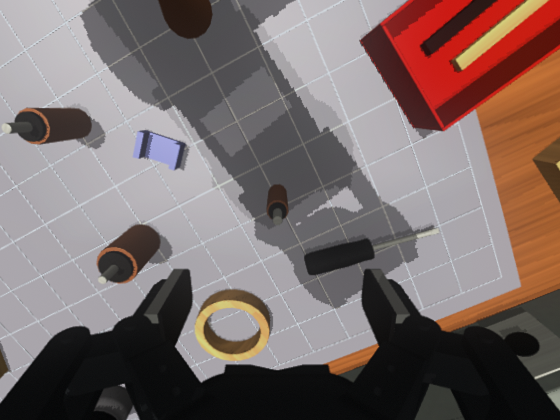

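The wrist view shows the slim drum in shadow at (277,203), between the fingers. The medium drum is at (50,125), the thick at (130,253), and the deburrer is nearby at (340,257).

Run:
```python
from h import *
a=cv2.imread('pics/w1.png');M=dict(np.load('pics/w1.npz'))
h=cv2.cvtColor(a,cv2.COLOR_BGR2HSV)
msk=((h[...,0]<18)|(h[...,0]>172))&(h[...,1]>70)&(h[...,2]>12)&(h[...,2]<190)
for n,r,p,x0 in (('slim',10,(277,200),(630,252)),('med',15,(60,125),(474,101)),('thick',20,(130,253),(612,89))):
    k,st=blobhull(msk,p); f=fit(lambda v:cyl(v[0],v[1],r),x0,[M],[k],(8,8)); print(n,f,st,k.sum())
print('shank tip',ground(M,(277,217),87), 'deburrer end',ground(M,(307,262),10))
for q in ((630,252),(628,246)): print(proj(M,cyl(*q,10,0,65)).min(0),proj(M,cyl(*q,10,0,65)).max(0))
```

```text
slim (array([628.29628086, 254.45534706]), np.float64(191.17254901960783)) [267 185  21  32 360] 588.0
med (array([475.68879733, 107.99842413]), np.float64(1217.8)) [ 19 108  62  36 436] 1441.0
thick (array([611.42041016,  93.28881836]), np.float64(501.3450980392157)) [  97  225   59   59 1336] 2227.0
shank tip [627.83387117 254.30328395] deburrer end [716.78094817 248.49774049]
[264.32878665 183.38331065] [287.07007618 222.32419604]
[257.21942265 184.1828933 ] [279.93967433 223.2486671 ]
```

The slim drum is at about (628.5, 253.8), right below the TCP. Descend and grip.

>>> play_rows(
  motion=[
    [0,0,0.5,0,-1],
    [0,0,0.5,0,-1],
    [0,0,0.5,0,-1],
    [0,0,0.5,0,-1],
    [0,0,0.5,0,-1],
    [0,0,0.34,0,-1],
    [0,0,0,0,-1],
    [0,0,0,0,1],
    [0,0,0,0,1],
    [0,0,0,0,1],
    [0,0,0,0,1],
    [0,0,0,0,1],
    [0,0,0,0,1],
    [0,0,0,0,1],
    [0,0,0,0,1],
    [0,0,0,0,1],
  ],
)

```text
time: 3.25
eef_pos: [628.5, 253.5, 30.1]
orientation: [3.141, 0.001, 2.679]
force: [-1.0, -0.6, 5.6]
opening: 18.6
grasp_force: 58.5
```

```bash
python3 go.py 645.2 -215.3 140
```

```text
3.25 at [628.5 253.5  30.1] yaw 2.679 open 18.6 gf 58.5 units x,y,z [-4.484 -8.242 -2.199]
```

>>> play_rows(
  motion=[
    [0,0,-0.2,0,1],
    [0,0,-0.5,0,1],
    [0,0,-0.5,0,1],
    [0,0,-0.5,0,1],
    [0,0,-0.5,0,1],
    [-0.28,-0.515,0,0,1],
    [-0.28,-0.515,0,0,1],
    [-0.28,-0.515,0,0,1],
    [-0.28,-0.515,0,0,1],
    [-0.28,-0.515,0,0,1],
    [-0.28,-0.515,0,0,1],
    [-0.28,-0.515,0,0,1],
    [-0.28,-0.515,0,0,1],
  ],
)

```text
time: 4.55
eef_pos: [636.3, 17.9, 139.7]
orientation: [3.142, 0.0, 2.679]
force: [0.4, -0.6, -1.0]
opening: 18.6
grasp_force: 58.6
```

>>> play_rows(
  motion=[
    [-0.28,-0.515,0,0,1],
    [-0.28,-0.515,0,0,1],
    [-0.28,-0.515,0,0,1],
    [-0.28,-0.515,0,0,1],
    [-0.28,-0.515,0,0,1],
    [-0.28,-0.515,0,0,1],
    [-0.28,-0.515,0,0,1],
    [-0.28,-0.515,0,0,1],
    [0,0,0,0,1],
    [0,0,0,0,1],
    [0,0,0,0,1],
  ],
)

```text
time: 5.65
eef_pos: [644.7, -214.3, 139.5]
orientation: [3.141, -0.0, 2.68]
force: [0.3, 0.4, 0.5]
opening: 18.5
grasp_force: 58.6
```

```bash
python3 look.py w2;  python3 go.py 645.2 -215.3 35
```

```text
5.65 [ 644.7 -214.3  139.5] [ 3.141 -0.     2.68 ] 18.5
5.7 at [ 644.8 -214.1  139.5] yaw 2.68 open 18.2 gf 58.6 units x,y,z [-0.018 -0.018  2.091]
```

View pics/w2.png

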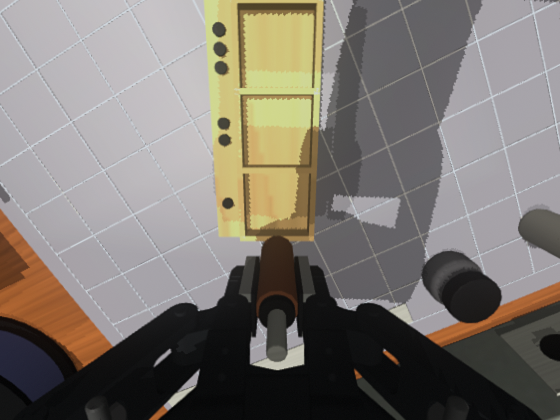

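The slim drum is held upright. Pocket 1 (one stud at (228,203)) is at (279,205), with rim corners at about (243,172), (312,170), (315,236) and (245,234). I'll check these against the rack estimate.

Run:
```python
from h import *
M=dict(np.load('pics/w2.npz'))
x,y,a=557.9,-171.9,2.68
ux=np.array([np.cos(a),np.sin(a)]);uy=np.array([-ux[1],ux[0]])
c=np.array([x,y])
P=[[*(c+ux*(-132.5)+uy*v),22 if v<50 else 12] for v in(-35,57)]
print('outer corners',proj(M,P))
P=[[*(c+ux*(px+i*30)+uy*j*30),22] for px in(-97.5,-32.5) for i in(-1,1) for j in(-1,1)]
print(proj(M,P))
st=[(228,203),]
print('stud1 rel', [(np.array([ground(M,s,15)-c])@np.c_[ux,uy]) for s in st])
print('pockets',[np.round(c+ux*k,1) for k in(-97.5,-32.5,32.5)])
```

```text
outer corners [[312.32991128 240.66106666]
 [217.55407976 236.53622599]]
[[307.24796895 235.83121299]
 [243.77576404 235.90359195]
 [309.425956   173.15444357]
 [241.35471069 173.21956476]
 [309.61740501 167.52469099]
 [241.14172324 167.58908805]
 [312.03447034  94.58374514]
 [238.45007555  94.63789345]]
stud1 rel [array([[-97.10570905,  44.38761829]])]
pockets [array([ 645.2, -215.3]), array([ 587. , -186.4]), array([ 528.8, -157.4])]
```

The rack estimate holds to about 3 mm. Lower the slim drum.

>>> play_rows(
  motion=[
    [0,0,0.4,0,1],
    [0,0,0.4,0,1],
    [0,0,0.4,0,1],
    [0,0,0.4,0,1],
    [0,0,0.2,0,1],
    [0,0,0.1,0,1],
    [0,0,0.1,0,1],
    [0,0,0.04,0,1],
    [0,0,0.02,0,1],
    [0,0,0,0,1],
    [0,0,0,0,1],
    [0,0,0,0,1],
  ],
)

```text
time: 6.9
eef_pos: [644.9, -215.3, 36.6]
orientation: [-3.142, 0.001, 2.679]
force: [0.6, 0.5, -1.0]
opening: 18.6
grasp_force: 58.6
```

>>> play_rows(
  motion=[
    [0,0,0.02,0,1],
    [0,0,0,0,1],
    [0,0,0,0,1],
    [0,0,0,0,1],
  ],
)

```text
time: 7.3
eef_pos: [644.8, -215.2, 35.3]
orientation: [3.142, -0.0, 2.679]
force: [-0.1, -0.1, -0.8]
opening: 18.2
grasp_force: 58.6
```

>>> play_rows(
  motion=[
    [0,0,0.01,0,1],
    [0,0,0,0,1],
    [0,0,0,0,1],
    [0,0,0,0,1],
  ],
)

```text
time: 7.7
eef_pos: [644.9, -215.2, 35.1]
orientation: [-3.142, 0.0, 2.679]
force: [-0.5, 0.8, 3.4]
opening: 18.6
grasp_force: 58.7
```

Contact shows as +3.4 N upward. Release and lift.

>>> play_rows(
  motion=[
    [0,0,0,0,0.3],
    [0,0,0,0,0],
    [0,0,0,0,-0.5],
    [0,0,0,0,-1],
    [0,0,0,0,-1],
    [0,0,0,0,-1],
    [0,0,0,0,-1],
    [0,0,0,0,-1],
    [0,0,-0.3,0,-1],
    [0,0,-0.5,0,-1],
    [0,0,-0.5,0,-1],
    [0,0,-0.5,0,-1],
    [0,0,-0.5,0,-1],
    [0,0,-0.2,0,-1],
    [0,0,0,0,-1],
  ],
)

```text
time: 9.2
eef_pos: [645.2, -215.4, 161.8]
orientation: [-3.141, 0.003, 2.679]
force: [0.2, 0.5, 0.2]
opening: 85.4
grasp_force: 0.0
```

```bash
python3 go.py 474.5 101.5 145;  python3 - <<'E'
from h import *
from station import viewer
a=viewer.camera('side'); b=viewer.camera('top'); cv2.imwrite('pics/s2.png',np.hstack([cv2.resize(b[170:330,180:440],(390,240)),cv2.resize(a[140:340,220:440],(264,240))]))
E
```

```text
9.2 at [ 645.2 -215.4  161.8] yaw 2.679 open 85.4 gf 0.0 units x,y,z [5.884 4.149 0.337]
```

View pics/s2.png

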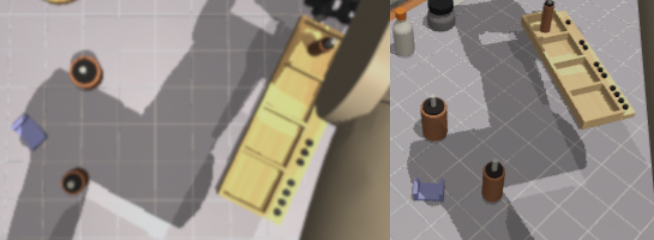

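The slim drum stands in pocket 1 at (320,45), and the others are untouched. On to the medium drum.

>>> play_rows(
  motion=[
    [0.49,0.345,0,0,-1],
    [0.49,0.345,0,0,-1],
    [0.49,0.345,0,0,-1],
    [0.49,0.345,0,0,-1],
    [0.49,0.345,0,0,-1],
    [0.49,0.345,0,0,-1],
    [0.49,0.345,0,0,-1],
    [0.49,0.345,0,0,-1],
    [0.49,0.345,0,0,-1],
    [0.49,0.345,0,0,-1],
    [0.49,0.345,0,0,-1],
    [0.49,0.345,0,0,-1],
    [0,0,0,0,-1],
    [0,0,0,0,-1],
  ],
)

```text
time: 10.7
eef_pos: [473.7, 101.4, 159.1]
orientation: [-3.141, -0.001, 2.68]
force: [0.4, -0.4, 0.0]
opening: 85.2
grasp_force: 0.0
```

```bash
python3 look.py w3; python3 go.py 474.5 101.5 30
python3 - <<'E'
from h import *
a=cv2.imread('pics/w3.png');M=dict(np.load('pics/w3.npz'))
h=cv2.cvtColor(a,cv2.COLOR_BGR2HSV)
msk=((h[...,0]<18)|(h[...,0]>172))&(h[...,1]>70)&(h[...,2]>12)&(h[...,2]<190)
for n,r,x0 in (('med',15,(474,101)),('thick',20,(612,89))):
    uv=proj(M,[[*x0,32]])[0]; k,st=blobhull(msk,uv); f=fit(lambda v:cyl(v[0],v[1],r),x0,[M],[k],(8,8)); print(n,uv,f,st,k.sum())
E
```

```text
10.7 [473.7 101.4 159.1] [-3.141e+00 -1.000e-03  2.680e+00] 85.2
10.75 at [474.1 100.9 159.2] yaw 2.679 open 85.6 gf 0.0 units x,y,z [-1.000e-03  1.400e-02  2.584e+00]
med [276.19510511 202.18353874] (array([471.62970936, 103.99468571]), np.float64(239.49019607843138)) [262 180  34  46 629] 1290.0
thick [323.02236919 315.88506592] (array([613.23252106,  90.02333069]), np.float64(398.32549019607836)) [ 305  286   43   63 1444] 2123.0
```

>>> play_rows(
  motion=[
    [0.02,0,0.5,0,-1],
    [0,0,0.5,0,-1],
    [0,0,0.5,0,-1],
    [0,0,0.5,0,-1],
    [0,0,0.4,0,-1],
    [0,0,0.18,0,-1],
    [0,0,0,0,-1],
    [0,0,0,0,1],
    [0,0,0,0,1],
    [0,0,0,0,1],
    [0,0,0,0,1],
    [0,0,0,0,1],
    [0,0,0,0,1],
    [0,0,0,0,1],
    [0,0,0,0,1],
    [0,0,0,0,1],
  ],
)

```text
time: 12.35
eef_pos: [473.5, 101.7, 31.5]
orientation: [3.141, 0.001, 2.679]
force: [-1.0, -0.2, 4.8]
opening: 28.3
grasp_force: 58.8
```

```bash
python3 go.py 587 -186.4 140
```

```text
12.35 at [473.5 101.7  31.5] yaw 2.679 open 28.3 gf 58.8 units x,y,z [-4.602 -4.144 -2.17 ]
```

>>> play_rows(
  motion=[
    [0,0,-0.2,0,1],
    [0,0,-0.5,0,1],
    [0,0,-0.5,0,1],
    [0,0,-0.5,0,1],
    [0,0,-0.5,0,1],
    [-0.46,-0.415,0,0,1],
    [-0.46,-0.415,0,0,1],
    [-0.46,-0.415,0,0,1],
    [-0.46,-0.415,0,0,1],
    [-0.46,-0.415,0,0,1],
    [-0.46,-0.415,0,0,1],
    [-0.46,-0.415,0,0,1],
    [-0.46,-0.415,0,0,1],
    [-0.46,-0.415,0,0,1],
    [-0.46,-0.415,0,0,1],
    [0,0,0,0,1],
    [0,0,0,0,1],
    [0,0,0,0,1],
  ],
)

```text
time: 14.15
eef_pos: [586.0, -185.7, 141.1]
orientation: [3.141, -0.0, 2.68]
force: [0.2, 0.0, -0.1]
opening: 28.3
grasp_force: 59.2
```

```bash
python3 go.py 587 -186.4 36.5
```

```text
14.15 at [ 586.  -185.7  141.1] yaw 2.68 open 28.3 gf 59.2 units x,y,z [-0.024 -0.004  2.092]
```

>>> play_rows(
  motion=[
    [-0.02,0,0.4,0,1],
    [0,0,0.4,0,1],
    [0,0,0.4,0,1],
    [0,0,0.4,0,1],
    [0,0,0.2,0,1],
    [0,0,0.1,0,1],
    [0,0,0.1,0,1],
    [0,0,0.05,0,1],
    [0,0,0.02,0,1],
    [0,0,0,0,1],
    [0,0,0,0,1],
    [0,0,0,0,1],
  ],
)

```text
time: 15.35
eef_pos: [587.4, -187.2, 37.6]
orientation: [-3.142, 0.001, 2.679]
force: [-0.7, -0.0, 0.5]
opening: 28.7
grasp_force: 59.2
```

>>> play_rows(
  motion=[
    [0,0,0.01,0,1],
    [0,0,0,0,1],
    [0,0,0,0,1],
    [0,0,0,0,1],
  ],
)

```text
time: 15.75
eef_pos: [587.3, -187.1, 36.8]
orientation: [-3.142, -0.0, 2.679]
force: [0.8, 0.1, -0.4]
opening: 28.4
grasp_force: 59.2
```

>>> play_rows(
  motion=[
    [0,0,0.01,0,1],
    [0,0,0,0,1],
    [0,0,0,0,1],
    [0,0,0,0,1],
  ],
)

```text
time: 16.15
eef_pos: [587.4, -187.1, 36.6]
orientation: [-3.142, 0.0, 2.679]
force: [-0.3, 1.2, 4.0]
opening: 28.3
grasp_force: 59.5
```

Contact (+4 N). Release and lift.

>>> play_rows(
  motion=[
    [0,0,0,0,0.2],
    [0,0,0,0,0],
    [0,0,0,0,-0.5],
    [0,0,0,0,-1],
    [0,0,0,0,-1],
    [0,0,0,0,-1],
    [0,0,0,0,-1],
    [0,0,0,0,-1],
    [0,0,-0.3,0,-1],
    [0,0,-0.5,0,-1],
    [0,0,-0.5,0,-1],
    [0,0,-0.5,0,-1],
    [0,0,-0.5,0,-1],
    [0,0,-0.2,0,-1],
    [0,0,0,0,-1],
  ],
)

```text
time: 17.65
eef_pos: [587.7, -187.2, 162.3]
orientation: [-3.142, 0.002, 2.679]
force: [0.4, -0.1, -0.2]
opening: 85.3
grasp_force: 0.0
```

```bash
python3 go.py 612 89 160
```

```text
17.65 at [ 587.7 -187.2  162.3] yaw 2.679 open 85.3 gf 0.0 units x,y,z [2.03  5.162 0.046]
```

>>> play_rows(
  motion=[
    [0.2,0.516,0,0,-1],
    [0.2,0.516,0,0,-1],
    [0.2,0.516,0,0,-1],
    [0.2,0.516,0,0,-1],
    [0.2,0.516,0,0,-1],
    [0.2,0.516,0,0,-1],
    [0.2,0.516,0,0,-1],
    [0.2,0.516,0,0,-1],
    [0.2,0.516,0,0,-1],
    [0.2,0.516,0,0,-1],
    [0,0,0,0,-1],
    [0,0,0,0,-1],
  ],
)

```text
time: 18.85
eef_pos: [612.4, 88.6, 159.9]
orientation: [-3.14, -0.002, 2.68]
force: [-0.1, -0.5, 0.0]
opening: 85.4
grasp_force: 0.0
```

```bash
python3 look.py w4; python3 go.py 612 89.3 30
python3 - <<'E'
from h import *
a=cv2.imread('pics/w4.png');M=dict(np.load('pics/w4.npz'))
h=cv2.cvtColor(a,cv2.COLOR_BGR2HSV)
msk=((h[...,0]<18)|(h[...,0]>172))&(h[...,1]>70)&(h[...,2]>12)&(h[...,2]<190)
for n,r,x0 in (('thick',20,(612,89)),):
    uv=proj(M,[[*x0,32]])[0]; k,st=blobhull(msk,uv); f=fit(lambda v:cyl(v[0],v[1],r),x0,[M],[k],(8,8)); print(n,uv,f,st,k.sum())
E
```

```text
18.85 [612.4  88.6 159.9] [-3.14e+00 -2.00e-03  2.68e+00] 85.4
18.9 at [612.6  87.9 160.2] yaw 2.679 open 85.3 gf 0.0 units x,y,z [0.023 0.02  2.603]
thick [276.65483784 201.04182469] (array([610.26446062,  90.79105452]), np.float64(291.24313725490197)) [256 174  45  58 937] 2084.0
```

View pics/w4.png

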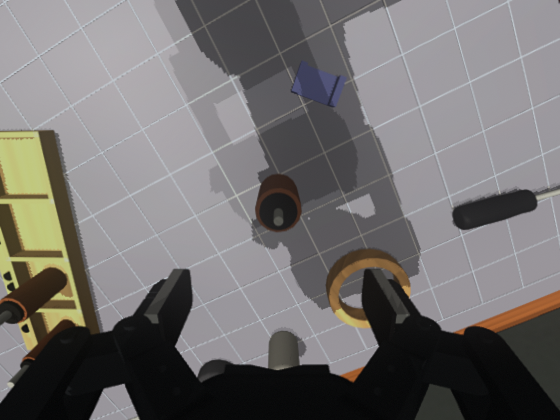

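The thick drum is centred at (278,203) between the fingers. The tape roll at (370,290) and the glue bottle at (283,350) are clear. Slim and medium stand in their pockets at the left. Descend and grip.

>>> play_rows(
  motion=[
    [0.02,0.02,0.5,0,-1],
    [0,0,0.5,0,-1],
    [0,0,0.5,0,-1],
    [0,0,0.5,0,-1],
    [0,0,0.4,0,-1],
    [0,0,0.2,0,-1],
    [0,0,0,0,-1],
    [0,0,0,0,1],
    [0,0,0,0,1],
    [0,0,0,0,1],
    [0,0,0,0,1],
    [0,0,0,0,1],
    [0,0,0,0,1],
    [0,0,0,0,1],
    [0,0,0,0,1],
    [0,0,0,0,1],
  ],
)

```text
time: 20.5
eef_pos: [613.1, 89.7, 32.5]
orientation: [3.141, 0.002, 2.679]
force: [-0.6, -2.1, 5.3]
opening: 38.4
grasp_force: 60.2
```

```bash
python3 go.py 528.8 -157.4 140
```

```text
20.5 at [613.1  89.7  32.5] yaw 2.679 open 38.4 gf 60.2 units x,y,z [-0.697 -5.175 -2.15 ]
```

>>> play_rows(
  motion=[
    [0,0,-0.2,0,1],
    [0,0,-0.5,0,1],
    [0,0,-0.5,0,1],
    [0,0,-0.5,0,1],
    [0,0,-0.5,0,1],
    [-0.07,-0.518,0,0,1],
    [-0.07,-0.518,0,0,1],
    [-0.07,-0.518,0,0,1],
    [-0.07,-0.518,0,0,1],
    [-0.07,-0.518,0,0,1],
    [-0.07,-0.518,0,0,1],
    [-0.07,-0.518,0,0,1],
    [-0.07,-0.518,0,0,1],
    [-0.07,-0.518,0,0,1],
    [-0.07,-0.518,0,0,1],
    [0,0,0,0,1],
    [0,0,0,0,1],
    [0,0,0,0,1],
  ],
)

```text
time: 22.3
eef_pos: [528.4, -156.8, 141.6]
orientation: [3.141, 0.0, 2.68]
force: [-0.4, -0.3, -1.1]
opening: 38.6
grasp_force: 60.6
```

```bash
python3 look.py w5; python3 go.py 528.8 -157.4 37.5
```

```text
22.3 [ 528.4 -156.8  141.6] [3.141 0.    2.68 ] 38.6
22.35 at [ 528.4 -156.7  141.5] yaw 2.68 open 39.0 gf 60.6 units x,y,z [-0.013 -0.008  2.08 ]
```

View pics/w5.png

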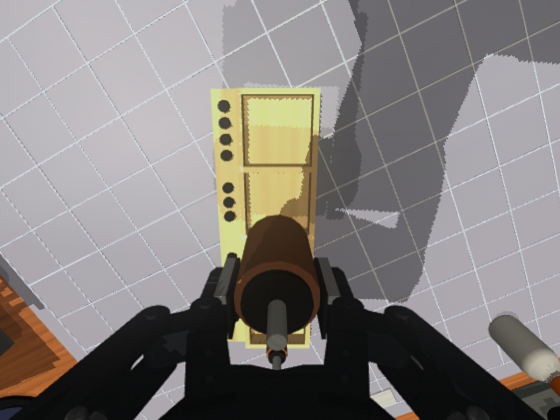

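The thick drum is held upright and centred across the rack, over the three-stud pocket (studs at (229,187)–(230,216)). Pocket 4 is empty. Lower it.

>>> play_rows(
  motion=[
    [-0.01,-0.01,0.4,0,1],
    [0,0,0.4,0,1],
    [0,0,0.4,0,1],
    [0,0,0.4,0,1],
    [0,0,0.2,0,1],
    [0,0,0.1,0,1],
    [0,0,0.1,0,1],
    [0,0,0.04,0,1],
    [0,0,0.02,0,1],
    [0,0,0,0,1],
    [0,0,0,0,1],
    [0,0,0,0,1],
  ],
)

```text
time: 23.55
eef_pos: [528.5, -158.4, 38.6]
orientation: [3.142, 0.0, 2.679]
force: [-1.2, -0.2, -1.0]
opening: 38.1
grasp_force: 60.6
```

>>> play_rows(
  motion=[
    [0,0,0.01,0,1],
    [0,0,0,0,1],
    [0,0,0,0,1],
    [0,0,0,0,1],
  ],
)

```text
time: 23.95
eef_pos: [528.4, -158.3, 37.8]
orientation: [-3.142, 0.0, 2.679]
force: [0.6, 0.1, -1.6]
opening: 38.5
grasp_force: 60.6
```

>>> play_rows(
  motion=[
    [0,0,0.01,0,1],
    [0,0,0,0,1],
    [0,0,0,0,1],
    [0,0,0,0,1],
  ],
)

```text
time: 24.35
eef_pos: [528.5, -158.3, 37.5]
orientation: [-3.142, 0.0, 2.679]
force: [-1.1, 0.3, 2.7]
opening: 38.3
grasp_force: 60.9
```

>>> play_rows(
  motion=[
    [0,0,0,0,0],
    [0,0,0,0,-0.3],
    [0,0,0,0,-0.6],
    [0,0,0,0,-1],
    [0,0,0,0,-1],
    [0,0,0,0,-1],
    [0,0,0,0,-1],
    [0,0,0,0,-1],
    [0,0,-0.3,0,-1],
    [0,0,-0.5,0,-1],
    [0,0,-0.5,0,-1],
    [0,0,-0.5,0,-1],
    [0,0,-0.5,0,-1],
    [0,0,-0.2,0,-1],
  ],
)

```text
time: 25.75
eef_pos: [529.1, -158.6, 164.5]
orientation: [-3.141, 0.004, 2.679]
force: [-0.9, 1.1, -0.7]
opening: 85.5
grasp_force: 0.0
```

>>> play_rows(
  motion=[
    [0.3,0.5,-0.1,0,-1],
    [0.3,0.5,-0.1,0,-1],
    [0.3,0.5,-0.1,0,-1],
    [0.3,0.5,-0.1,0,-1],
    [0.3,0.5,-0.1,0,-1],
    [0.3,0.5,-0.1,0,-1],
    [0.3,0.5,-0.1,0,-1],
    [0.3,0.5,-0.1,0,-1],
    [0.3,0.5,0,0,-1],
    [0,0,0,0,-1],
    [0,0,0,0,-1],
    [0,0,0,0,-1],
  ],
)

```text
time: 26.95
eef_pos: [508.1, 102.5, 201.9]
orientation: [-3.141, -0.001, 2.678]
force: [-0.4, -0.4, 0.3]
opening: 85.4
grasp_force: 0.0
```

Run:
```python
from h import *
from station import viewer
a=viewer.camera('side'); b=viewer.camera('top'); cv2.imwrite('pics/s3.png',np.hstack([cv2.resize(b[90:330,80:440],(450,300)),cv2.resize(a[130:400,150:440],(322,300))]))
```

```text
(no output)
```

View pics/s3.png

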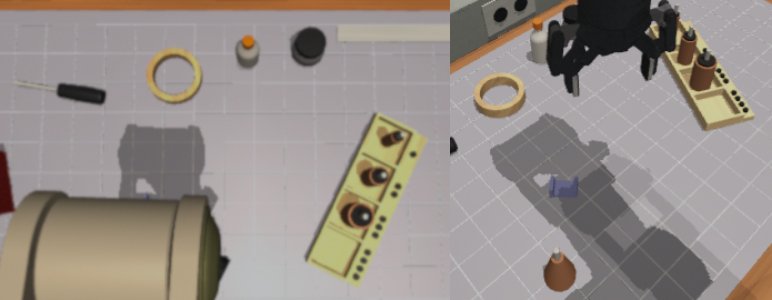

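All three drums stand upright in pockets 1 to 3 (top view (395,137), (377,177), (357,215)). Pocket 4 is empty, and the cone, bracket and bystanders are where they were.

```bash
python3 -c "
from station import sign_off
print(sign_off())"
```

```text
the job is handed in; nothing more can be done
None
```

The slim, medium and thick drums stand upright in pockets 1, 2 and 3, placed in that order with each lowered to the floor before release; pocket 4 is empty, nothing else moved that I could see, and the job was handed in at about 27 s.

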